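# Fish the long wooden spoon out from under the shelf of a utensil box

### The arm

A 6-joint arm with a two-finger parallel gripper is mounted at the origin on a cart in front of the work surface, level with it; the furniture and walls round the work are solid. World frame = base frame: x ahead of the robot, y to its left, z up, the work surface at z = 0. Lengths are in m, angles in degrees, forces in N, time in s.
With the tool pointing down it reaches from about 0.225 to 0.725 m from the base axis. Payload 3.1 kg.
Tool frame: the origin (TCP) lies on the mounting face of the last link; the fingertips stand 173 mm ahead of it and the grasp point (between the pads) lies 155 mm ahead of it; z points along the fingers, x is the direction in which the jaws open and shut, and the axes are right-handed (so a half turn about z gives the same grasp; the last joint's range is limited). The gripper opens to 85 mm and grips with 20 to 120 N. Pads are 22 mm wide; open, the fingers measure 114 mm over their backs; the gripper's body (76 mm by 85 mm) begins 54 mm behind the grasp point. The pads swing forward as they close: fully open they stand 13 mm farther back than shut.
Start: joints at [66.188, 2.75, 5.684, 92.934, 0, 82.678], TCP at [0.149, 0.503, 0.405] pointing down, gripper open.
Joint ranges: [-166.93, 166.93], [-56.73, 111.36], [-69.38, 81.34], [-121.58, 131.49], [-85.45, 84.26], [-180, 180]. Speed limits (degrees/s): [159.86, 159.86, 180, 180, 180, 180].

### API

Orientations are given as a 3x3 rotation matrix whose columns are the frame's x, y, z axes.
In Python, from station import r, eyes gives the robot as it stands.
- The arm moves only by the tool play_rows, never from a script. Its arguments are lists of equal length, an entry for each row: "claw": the opening, from -1 (shut) to 1 (fully open), so that 0 is half open; "travel": the shift along the tool's x, y, z in units of 25 mm (1.0 is 25 mm), a list of three; "spin": the turn about the tool's z in units of 5 degrees (1.0 is 5 degrees). A call has 1 to 12 rows; each row shifts and turns the commanded pose from where the row before left it, along the tool's axes as they then stand; what a row does not reach is not made up. A row lasts 1/8 s, in which the tool goes at most 62.5 mm and 10.7 degrees, less where a joint would pass 70% of its speed; a pose out of reach is approached as far as the arm can. A call is refused whole if a number of a shift passes 1 or a number of a turn 1, either way. A call with a gripper value outside its range is refused whole. The fingers move at their own pace and stop on an object; "newtons" is the grip in N (left out, the last holds). Time passes only in rows, so rows that do not move let the fingers close. It gives the time, the measured TCP pose, the force and the opening at its end, in the units of the state.
- r.get_state(): the state, without advancing time (a new reading comes with each control period).
- eyes.get_image(name): name is "scene" or "side" or "wrist"; returns a dict with "image" (480x640x3 uint8, red, green, blue), "depth" (480x640 float32, m along the optical axis (not along the pixel's ray), 0 where there is no reading), "fx", "fy", "cx", "cy" (pixels), "camera_from_world" (4x4, takes a point from world to camera coordinates). Camera axes: x right, y down, z forward; pixel columns grow to the right and rows downward; lengths in m; the calibration is good to about 2 mm. A picture is of the moment at which its call begins.
- r.hand_in(): hands the job in, once; it reports no verdict.
The state is a dict: "t": time; "joint_pos": joint angles; "qvel": joint speeds; "joint_torque": joint torques, N m; "eef_pos": TCP position; "tcp_rot": TCP orientation; "force": force on the tool from outside, world axes, zero at the start; "moment": the same for the moment, N m; "opening": finger opening in m.
Only numpy, scipy, OpenCV 4.12 (cv2) and the standard library are available. Lean on these libraries where they do the work, as an engineer would, in place of code of your own. Each camera call takes 0.05 s, during which the arm holds its last target.

### The job

The long wooden spoon lies on the floor of the white utensil box, its bowl end tucked under the grey half shelf that carries the spice jars, and it is longer than the box's opening. Grip it, tilt it and draw it out slantwise through the opening, handle end first, without forcing it against the box or upsetting the jars or the things around. Finish still holding the spoon in the gripper, steady in the air, every part of it at least 5 cm above the box's rim and touching nothing else.

Things in the scene. Friction and masses are not known exactly. Their poses are not given: they have to be found in the camera images.
- utensil_box: White open-topped utensil box, fixed, outer 202 x 342 x 108 mm (x, y, z), inner 190 x 330 mm. Origin: centre of its underside. Inner floor at z = 8 mm, rim at 108 mm. A fixed grey half shelf 8 mm thick, top level with the rim (underside z = 100 mm), covers y = -165 (end wall) to -30 mm, with a 6 mm lip at the end; the rest, y = -30 to +165 mm, is open above. Yaw within 0.45 rad of 0.
- shelf_edge (a point): Middle of the half shelf's free edge, on its top face (box frame y = -30 mm, z = 108 mm).
- opening_mid (a point): Centre of the box's opening at rim height (box frame y = +67.5 mm, z = 108 mm).
- spoon: Brown wooden spoon, 310 mm long, 30 to 65 g, on the box floor roughly along the box's y. Origin: mid length, underside. x axis: from handle end (x = -155 mm) to bowl end (+155 mm); z up. Handle: round rod, 11 mm diameter, x = -155 to +100 mm, axis 5 mm above the underside at its end, 8 mm at the bowl; the bowl (x = 105 to 155 mm), 47 mm wide, 14 mm high, lies under the shelf.
- spoon_grip (a point): Point on the axis of the spoon's bare handle, 90 mm from the handle end and 220 mm from the bowl end (spoon x = -65 mm, z = 7 mm), reachable from above through the opening.
- spoon_handle_end (a point): Free end of the spoon's handle (spoon x = -155 mm).
- spoon_bowl_end (a point): Far end of the spoon's bowl (spoon x = +155 mm).
- jar_a: Small clear spice jar with a white lid and pale yellow contents, 50 mm across, 62 mm high, standing on the half shelf; origin: centre of its underside. Leave it alone.
- jar_b: Small clear spice jar with a white lid and greenish contents, 50 mm across, 62 mm high, standing on the half shelf; origin: centre of its underside. Leave it alone.
- jar_c: Small clear spice jar with a white lid and reddish contents, 53 mm across, 62 mm high, standing on the half shelf; origin: centre of its underside. Leave it alone.
- lemon: Yellow lemon, 78 x 55 x 56 mm, on the sideboard right of the box; origin: underside. Leave it alone.
- garlic: Garlic bulb, 60 x 57 x 58 mm, on the sideboard right of the box; origin: underside. Leave it alone.

How it is judged:
By the outcome, as a careful person would: the job done as asked, in the order asked, and still so for the second after the job is handed in, while the arm keeps its last pose, push and grip.
It also fails if it takes over 45 s, if anything falls off the work surface, if the arm or the gripper's body presses on something with over 40 N, if the wrist force passes 120 N, or if a joint passes its speed limit or range.

## Working session

There is one attempt and no reset: what is moved stays moved. The work goes in short steps, Python scripts to look and compute and a tool call to move; the robot and the scene stay as the last step left them, time stands still between calls to the robot, and variables do not carry over. Pictures are saved under pics/ and viewed, and the job is handed in when it is done.

Besides the shell and the picture viewer there is one more tool, called after "Call:" in YAML: its name, and indented under it one key for each argument. play_rows: Moves the arm, as the interface text tells. Its arguments: {"type":"object","properties":{"claw":{"type":"array","items":{"type":"number"}},"travel":{"type":"array","items":{"type":"array","items":{"type":"number"}}},"spin":{"type":"array","items":{"type":"number"}},"newtons":{"type":"number"}},"required":["claw","travel","spin"]}

```bash
ls; mkdir -p pics; python3 - <<'E'
from station import r, eyes
import cv2
s=r.get_state(); print(s)
for n in ["scene","side","wrist"]:
    d=eyes.get_image(n); cv2.imwrite(f"pics/{n}0.png",d["image"][:,:,::-1]); print(n,d["fx"],d["cx"],d["cy"]); print(d["camera_from_world"].round(3))
E
```

```text
pics
{'t': 0.0, 'joint_pos': array([6.61911386e+01, 2.79238834e+00, 5.59184462e+00, 9.29320520e+01,
       1.83481384e-04, 8.26781264e+01]), 'qvel': array([-0.01821291,  0.05197335,  0.04616769,  0.04121249, -0.07171341,
        0.05855725]), 'joint_torque': array([ 2.33164983e-04, -3.38793361e+01,  3.20009923e+01,  2.06822238e-02,
       -7.58945794e-05,  2.83327708e-06]), 'eef_pos': array([0.14891952, 0.50322804, 0.40352328]), 'tcp_rot': array([[ 2.83796513e-01,  9.58884071e-01, -9.37153743e-04],
       [ 9.58881782e-01, -2.83797904e-01, -2.11598948e-03],
       [-2.29495088e-03, -2.98109215e-04, -9.99997322e-01]]), 'force': array([-0.27288119, -0.24498746, -0.34883529]), 'moment': array([ 0.02467227, -0.04168416,  0.01852558]), 'opening': 0.08482339536408122}
scene 578.9553218267482 320.36464257942805 236.71620893566595
[[ 0.635 -0.772 -0.017 -0.44 ]
 [-0.443 -0.346 -0.827  0.273]
 [ 0.633  0.533 -0.561  0.953]
 [ 0.     0.     0.     1.   ]]
side 588.5149675719848 318.9420093410788 255.5062231075326
[[-0.989 -0.143 -0.023  0.521]
 [-0.076  0.646 -0.76   0.19 ]
 [ 0.123 -0.75  -0.65   1.361]
 [ 0.     0.     0.     1.   ]]
wrist 371.1591887249465 316.7188435564569 242.46850981884708
[[ 0.284  0.959 -0.002 -0.523]
 [ 0.921 -0.272  0.28  -0.036]
 [ 0.268 -0.081 -0.96   0.378]
 [ 0.     0.     0.     1.   ]]
```

View pics/scene0.png

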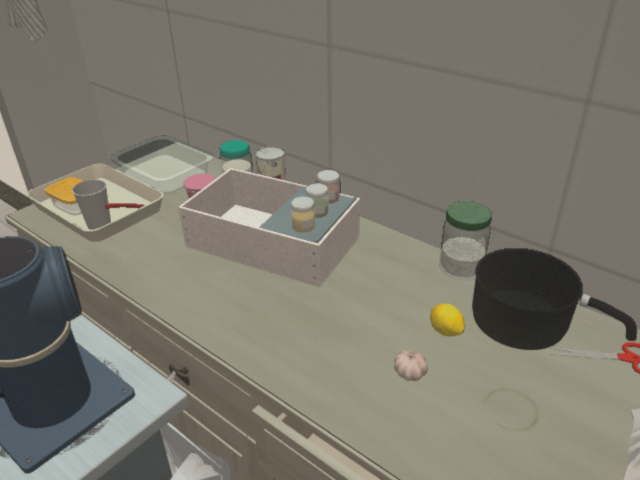

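View pics/side0.png

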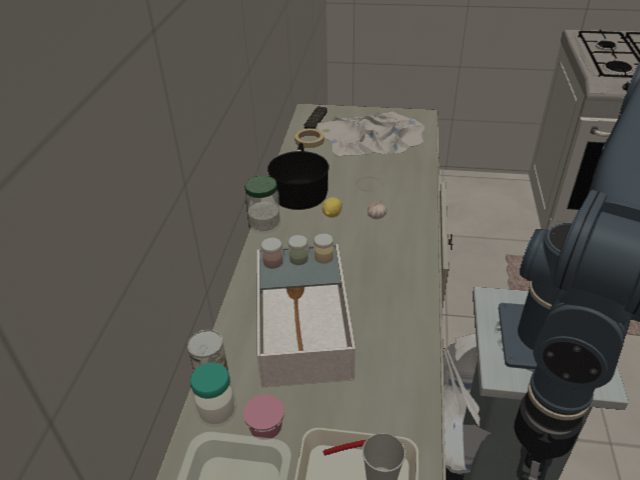

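View pics/wrist0.png

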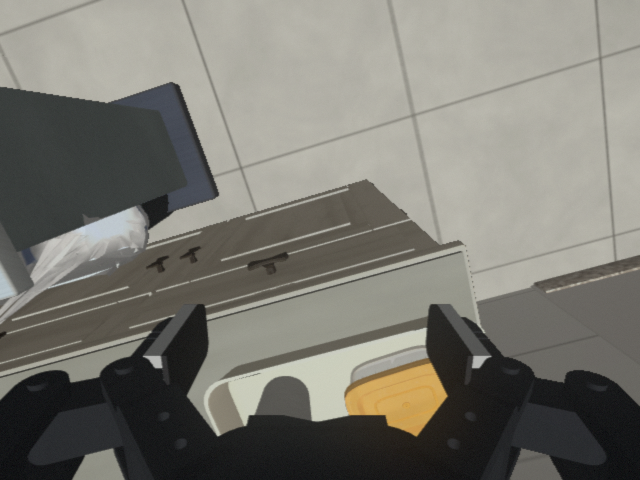

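```bash
cat > h.py <<'E'
from station import r, eyes
import cv2, numpy as np
def crop(d,x0,x1,y0,y1,k,fn):
    c=d["image"][y0:y1,x0:x1,::-1]; c=cv2.resize(c,None,fx=k,fy=k,interpolation=cv2.INTER_CUBIC)
    for x in range(-(-x0//20)*20,x1,20):
        cv2.line(c,((x-x0)*k,0),((x-x0)*k,6),(0,0,255),1); cv2.putText(c,str(x),((x-x0)*k,16),0,.35,(0,0,255),1)
    for y in range(-(-y0//20)*20,y1,20):
        cv2.line(c,(0,(y-y0)*k),(6,(y-y0)*k),(0,0,255),1); cv2.putText(c,str(y),(8,(y-y0)*k+4),0,.35,(0,0,255),1)
    cv2.imwrite(fn,c)
def onplane(d,u,v,z):
    M=np.array(d["camera_from_world"]); R=M[:3,:3]; o=-R.T@M[:3,3]
    w=R.T@np.array([(u-d["cx"])/d["fx"],(v-d["cy"])/d["fy"],1]); return o+w*(z-o[2])/w[2]
def dep(d,u,v):
    M=np.array(d["camera_from_world"]); R=M[:3,:3]; o=-R.T@M[:3,3]
    z=np.median(d["depth"][v-1:v+2,u-1:u+2]); return o+R.T@np.array([(u-d["cx"])/d["fx"],(v-d["cy"])/d["fy"],1])*z
E
python3 - <<'E'
from h import *
d=eyes.get_image("side"); crop(d,240,370,225,385,5,"pics/s1.png")
np.save
for u,v in [(300,320),(270,320),(320,265),(410,300)]: print(u,v,dep(d,u,v).round(4))
d=eyes.get_image("scene"); crop(d,170,370,150,280,4,"pics/c1.png")
for u,v in [(250,215),(275,225),(300,300)]: print(u,v,dep(d,u,v).round(4))
E
```

```text
300 320 [0.569  0.0205 0.0077]
270 320 [0.6408 0.0284 0.0067]
320 265 [ 0.5313 -0.0697  0.1084]
410 300 [ 0.3099 -0.0863  0.0007]
250 215 [0.6029 0.1477 0.0092]
275 225 [ 0.4981 -0.0422  0.1097]
300 300 [ 0.4427 -0.1533  0.0051]
```

```bash
python3 -c "
import cv2
for n in ['s1','c1']:
    print(cv2.imread(f'pics/{n}.png').shape)"
```

```text
(800, 650, 3)
(520, 800, 3)
```

View pics/c1.png

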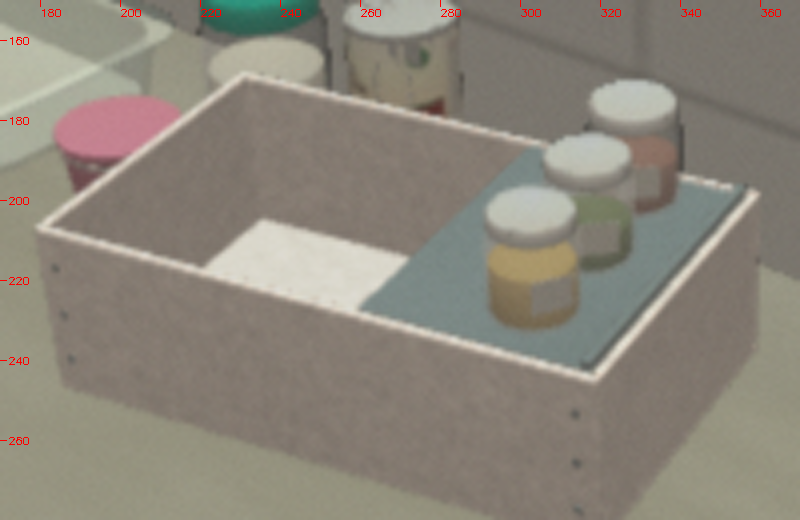

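View pics/s1.png

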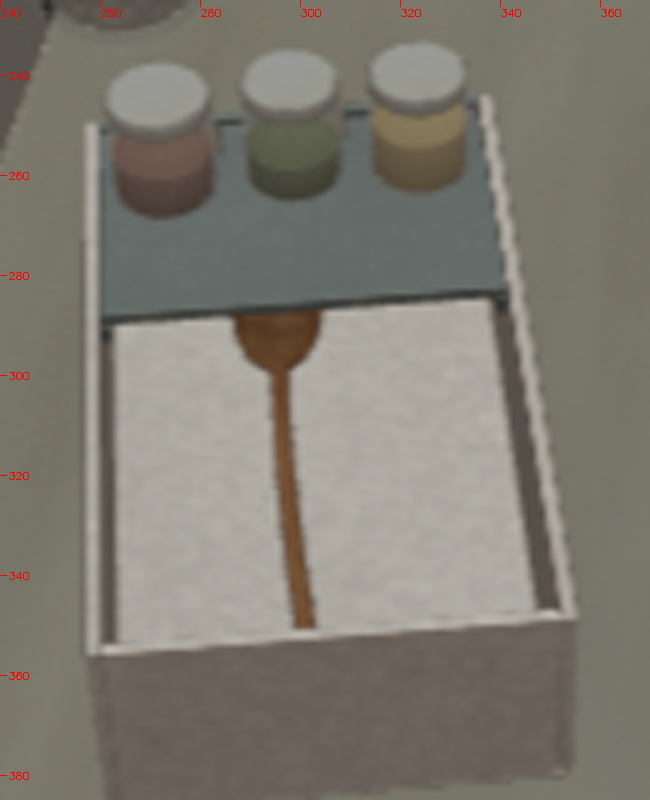

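```bash
python3 - <<'E'
from h import *
d=eyes.get_image("scene")
P=[onplane(d,u,v,.108)[:2] for u,v in [(179,207),(231,168.5),(359.5,197.5),(318.5,245)]]
P=np.array(P);print(P.round(4));print([np.linalg.norm(P[i]-P[(i+1)%4]).round(4) for i in range(4)])
c=P.mean(0); a=(P[0]+P[1]-P[2]-P[3]); b=P[1]+P[2]-P[0]-P[3]
print("scene c",c,"yaw",np.degrees(np.arctan2(-a[0],a[1])),np.degrees(np.arctan2(b[1],b[0])))
d=eyes.get_image("side")
Q=np.array([onplane(d,u,v,.108)[:2] for u,v in [(258,356),(355,348),(337.5,244.5),(257.5,250)]])
print(Q.round(4),[np.linalg.norm(Q[i]-Q[(i+1)%4]).round(4) for i in range(4)],Q.mean(0)); a=Q[0]+Q[1]-Q[2]-Q[3];print("yaw",np.degrees(np.arctan2(-a[0],a[1])))
print("shelf edge",onplane(d,260.5,289,.108),onplane(d,340,284,.108))
S=np.array([onplane(d,u,v,.015) for u,v in [(295.5,300),(296.7,320),(298.5,335),(300.7,350)]]);print(S.round(4))
E
```

```text
[[ 0.4242  0.1732]
 [ 0.6179  0.2158]
 [ 0.6959 -0.1111]
 [ 0.4998 -0.1562]]
[np.float64(0.1983), np.float64(0.336), np.float64(0.2012), np.float64(0.3379)]
scene c [0.559448   0.03043214] yaw 13.18282588731903 12.678453014162717
[[ 0.6173  0.2221]
 [ 0.4233  0.1766]
 [ 0.4989 -0.1515]
 [ 0.693  -0.1074]] [np.float64(0.1992), np.float64(0.3367), np.float64(0.199), np.float64(0.3381)] [0.558119  0.0349346]
yaw 12.958855815990713
shelf edge [0.65518142 0.02823656 0.108     ] [ 0.47614924 -0.01004579  0.108     ]
[[ 0.5898 -0.0378  0.015 ]
 [ 0.5753  0.0282  0.015 ]
 [ 0.563   0.0744  0.015 ]
 [ 0.5505  0.1183  0.015 ]]
```

Call:
play_rows:
  claw: [1,1,1,1,1,1,1,1,1,1]
  travel:
    - [-0.5,0.98,0]
    - [-0.5,0.98,0]
    - [-0.5,0.98,0]
    - [-0.5,0.98,0]
    - [-0.5,0.98,0]
    - [-0.5,0.98,0]
    - [-0.5,0.98,0]
    - [-0.5,0.98,0]
    - [-0.5,0.98,0]
    - [-0.5,0.98,0]
  spin: [0,0,0,0,0,0,0,0,0,0]

```text
t: 1.6
eef_pos: [0.349, 0.3133, 0.4048]
tcp_rot: [[0.284, 0.959, 0.0], [0.959, -0.284, 0.0], [0.0, 0.0, -1.0]]
force: [0.6, 1.1, 0.3]
opening: 0.0854
```

Call:
play_rows:
  claw: [1,1,1,1,1,1,1,1,1,1]
  travel:
    - [-0.5,0.98,0]
    - [-0.5,0.98,0]
    - [-0.5,0.98,0]
    - [-0.5,0.98,0]
    - [-0.5,0.98,0]
    - [-0.5,0.98,0]
    - [-0.5,0.98,0]
    - [-0.5,0.98,0]
    - [-0.5,0.98,0]
    - [-0.5,0.98,0]
  spin: [0,0,0,0,0,0,0,0,0,0]

```text
t: 2.85
eef_pos: [0.5485, 0.1239, 0.4046]
tcp_rot: [[0.284, 0.959, -0.0], [0.959, -0.284, 0.0], [0.0, -0.0, -1.0]]
force: [0.2, -0.4, 0.1]
opening: 0.0852
```

Call:
play_rows:
  claw: [1,1,1,1,1,1,1,1,1,1,1,1]
  travel:
    - [0,0,0]
    - [0,0,0]
    - [0,0,0]
    - [0,0,0]
    - [0,0,0]
    - [0,0,0]
    - [0,0,0]
    - [0,0,0]
    - [0,0,0]
    - [0,0,0]
    - [0,0,0]
    - [0,0,0]
  spin: [1,1,1,1,1,1,1,1,1,1,1,0.9]

```text
t: 4.35
eef_pos: [0.5479, 0.1246, 0.4047]
tcp_rot: [[0.971, 0.24, -0.0], [0.24, -0.971, -0.0], [-0.0, -0.0, -1.0]]
force: [-0.4, 0.8, -0.3]
opening: 0.0853
```

```bash
python3 - <<'E'
from h import *
s=r.get_state(); print(s['t'],s['eef_pos'],s['tcp_rot'].round(4),s['force'],s['joint_pos'])
d=eyes.get_image("wrist"); cv2.imwrite("pics/w1.png",d["image"][:,:,::-1])
E
```

```text
4.35 [0.54791081 0.12459359 0.40465631] [[ 9.709e-01  2.395e-01 -1.000e-04]
 [ 2.395e-01 -9.709e-01 -0.000e+00]
 [-1.000e-04 -0.000e+00 -1.000e+00]] [-0.44780981  0.81794112 -0.28118321] [ 5.97326817e+00  8.32238721e+00  1.16653619e+01  9.33489225e+01
 -3.72681173e-04  8.21134155e+01]
```

View pics/w1.png

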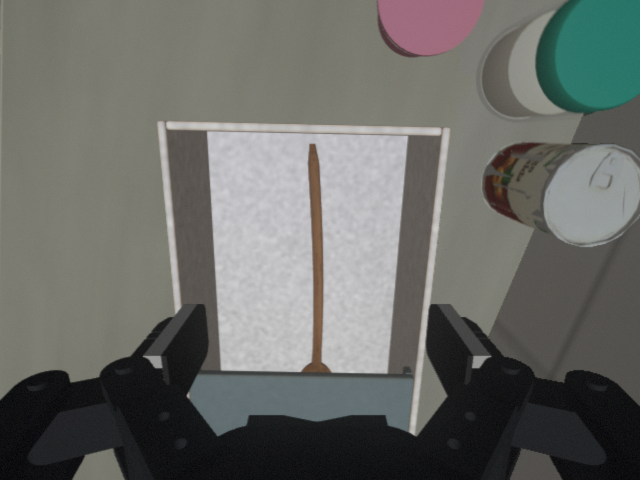

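```bash
python3 - <<'E'
from h import *
d=eyes.get_image("wrist"); crop(d,250,400,120,270,5,"pics/w2.png")
for u,v,z in [(312.5,144,.013),(315,175,.014),(317.5,220,.015),(319.5,260,.015),(319.5,300,.015),(319,362,.016)]: print(u,v,onplane(d,u,v,z).round(4))
print("rim",[onplane(d,u,v,.108).round(4) for u,v in [(160,122),(448,128.5)]])
print("shelf edge",[onplane(d,u,v,.108).round(4) for u,v in [(192,371.5),(413,374.5)]])
E
```

```text
312.5 144 [0.5286 0.1834 0.013 ]
315 175 [0.5376 0.1561 0.014 ]
317.5 220 [0.5504 0.1141 0.015 ]
319.5 260 [0.5623 0.0741 0.015 ]
319.5 300 [0.573  0.0309 0.015 ]
319 362 [ 0.5903 -0.0413  0.016 ]
rim [array([0.425 , 0.1753, 0.108 ]), array([0.6164, 0.2178, 0.108 ])]
shelf edge [array([ 0.4749, -0.0147,  0.108 ]), array([0.6534, 0.026 , 0.108 ])]
```

View pics/w2.png

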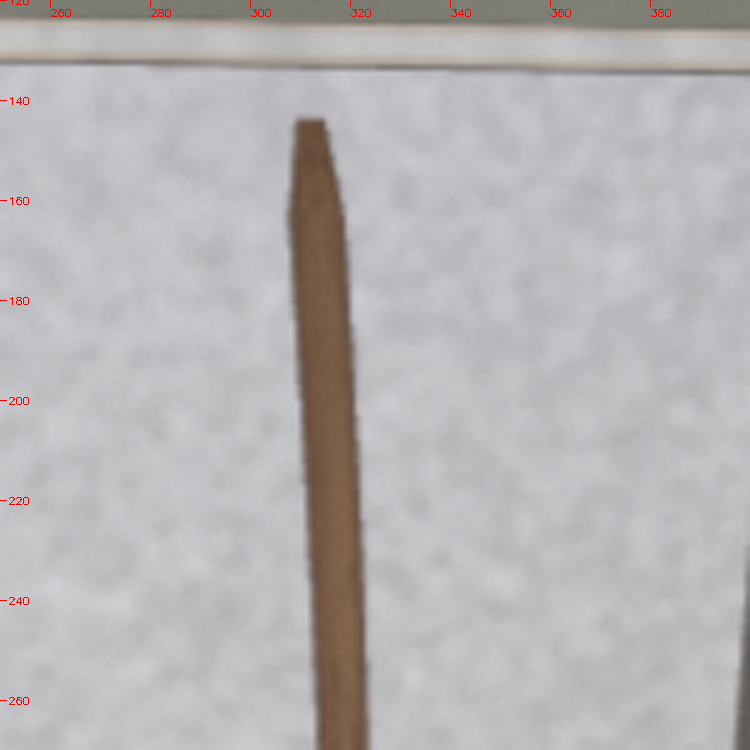

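Call:
play_rows:
  claw: [1,1,1,1,1,1,1,1,1,1,1,1]
  travel:
    - [0,0.57,0.5]
    - [0,0.57,1]
    - [0,0,1]
    - [0,0,1]
    - [0,0,1]
    - [0,0,1]
    - [0,0,1]
    - [0,0,1]
    - [0,0,0.5]
    - [0,0,0.3]
    - [0,0,0]
    - [0,0,0]
  spin: [-0.33,0,0,0,0,0,0,0,0,0,0,0]
  newtons: 20

```text
t: 5.95
eef_pos: [0.5558, 0.0971, 0.1984]
tcp_rot: [[0.963, 0.27, 0.002], [0.27, -0.963, 0.0], [0.002, 0.0, -1.0]]
force: [0.5, -0.2, 0.3]
opening: 0.0855
```

```bash
python3 - <<'E'
from h import *
s=r.get_state(); print(s['t'],s['eef_pos'],s['force'])
d=eyes.get_image("wrist"); cv2.imwrite("pics/w3.png",d["image"][:,:,::-1])
E
```

```text
5.95 [0.55579564 0.0970821  0.19838747] [ 0.51990846 -0.22512626  0.27794041]
```

View pics/w3.png

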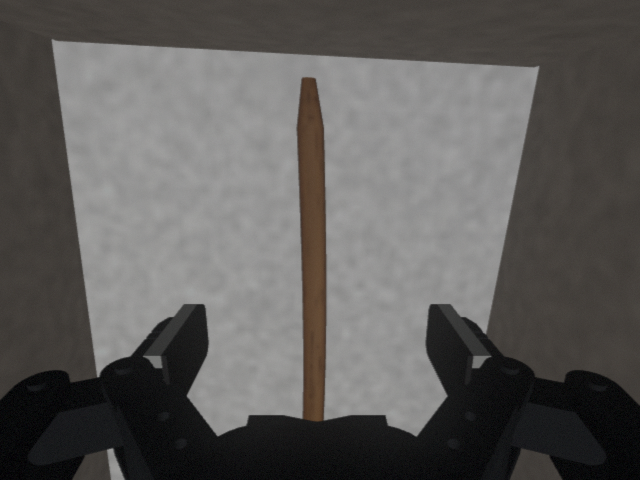

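Call:
play_rows:
  claw: [1,0.5,0,-0.4,-1,-1,-1,-1]
  travel:
    - [0,0,0.3]
    - [0,0,0.3]
    - [0,0,0]
    - [0,0,0]
    - [0,0,0]
    - [0,0,0]
    - [0,0,0]
    - [0,0,0]
  spin: [0,0,0,0,0,0,0,0]
  newtons: 20

```text
t: 7.0
eef_pos: [0.5554, 0.0971, 0.1825]
tcp_rot: [[0.963, 0.27, 0.001], [0.27, -0.963, 0.0], [0.001, 0.0, -1.0]]
force: [-0.1, 0.0, 0.8]
opening: 0.0095
```

Call:
play_rows:
  claw: [-1,-1,-1,-1,-1]
  travel:
    - [0,0,-0.2]
    - [0,0,-0.4]
    - [0,0,-0.4]
    - [0,0,0]
    - [0,0,0]
  spin: [0,0,0,0,0]

```text
t: 7.62
eef_pos: [0.5553, 0.097, 0.2074]
tcp_rot: [[0.963, 0.27, 0.0], [0.27, -0.963, 0.0], [0.0, 0.0, -1.0]]
force: [0.1, -0.6, -0.5]
opening: 0.0093
```

```bash
python3 - <<'E'
from h import *
s=r.get_state(); print(s['t'],s['eef_pos'],s['force'],s['moment'])
d=eyes.get_image("wrist"); cv2.imwrite("pics/w4.png",d["image"][:,:,::-1])
d=eyes.get_image("side"); crop(d,240,370,225,385,5,"pics/s4.png"); 
E
```

```text
7.625 [0.55525013 0.09704631 0.20739309] [ 0.13540996 -0.574694   -0.51451929] [0.01496152 0.0619577  0.03183342]
```

View pics/w4.png

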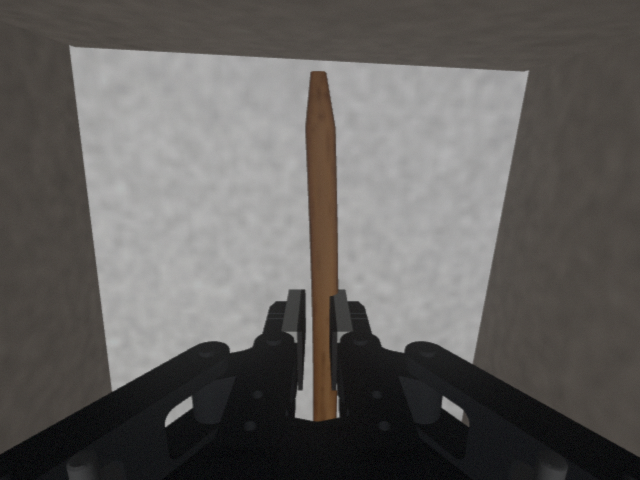

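View pics/s4.png

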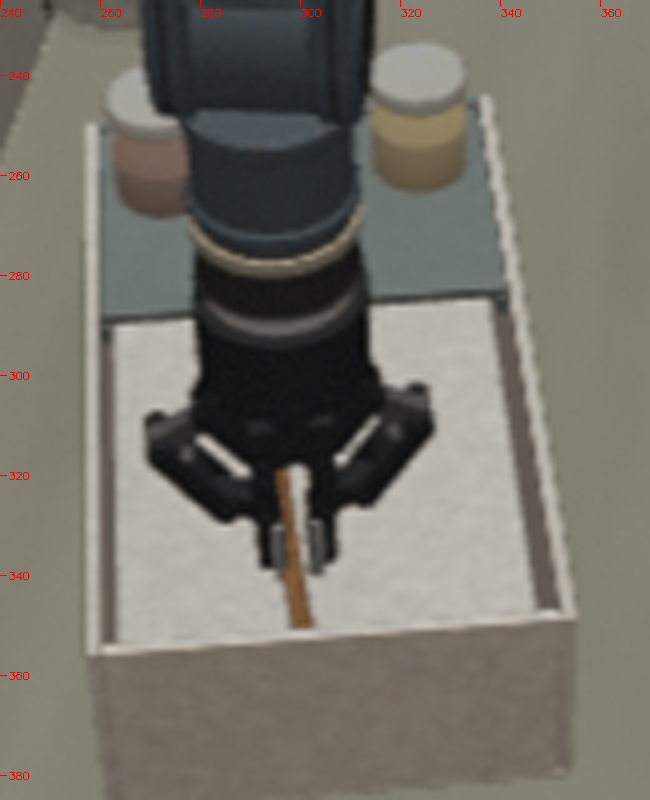

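```bash
cat >> h.py <<'E'
def handle(d,v0=60,v1=300,v_step=20):
    # brown pixels per row, median-depth 3D
    im=d["image"].astype(int); P=[]
    for v in range(v0,v1,v_step):
        m=(im[v,:,0]-im[v,:,2]>22)&(im[v,:,0]>50)
        us=np.where(m[290:350])[0]+290
        if len(us)<3: continue
        p=dep(d,int(np.median(us)),v); P.append(p); print(v,us.min(),us.max(),p.round(4))
    return np.array(P)
E
python3 - <<'E'
from h import *
d=eyes.get_image("wrist"); handle(d)
E
```

```text
80 311 326 [0.5306 0.1816 0.0401]
100 309 329 [0.5327 0.1756 0.0411]
120 307 333 [0.5347 0.1694 0.0424]
140 307 334 [0.5365 0.1631 0.0431]
160 307 335 [0.5387 0.1567 0.0427]
180 308 335 [0.5406 0.1501 0.0425]
200 309 336 [0.5429 0.1433 0.0425]
220 310 336 [0.5452 0.1364 0.0432]
240 311 336 [0.5473 0.1291 0.0431]
260 311 337 [0.5498 0.1217 0.0429]
280 312 337 [0.5521 0.1138 0.0427]
```

Call:
play_rows:
  claw: [-0.84,-0.84,-0.84]
  travel:
    - [0,0,0]
    - [0,0,0]
    - [0,0,0]
  spin: [0,0,0]

```text
t: 8.15
eef_pos: [0.5552, 0.0971, 0.2071]
tcp_rot: [[0.963, 0.27, -0.0], [0.27, -0.963, 0.0], [-0.0, -0.0, -1.0]]
force: [-1.0, 0.4, -0.4]
opening: 0.0097
```

```bash
python3 - <<'E'
from h import *
d=eyes.get_image("wrist"); handle(d,80,300,60)
E
```

```text
80 311 326 [0.5309 0.1816 0.0403]
140 307 334 [0.5368 0.1631 0.0429]
200 309 336 [0.5432 0.1433 0.0431]
260 312 337 [0.5501 0.1217 0.0432]
```

Call:
play_rows:
  claw: [-0.8,-0.8,-0.8]
  travel:
    - [0,0,0]
    - [0,0,0]
    - [0,0,0]
  spin: [0,0,0]

```text
t: 8.57
eef_pos: [0.5552, 0.0971, 0.2073]
tcp_rot: [[0.963, 0.27, 0.0], [0.27, -0.963, 0.0], [0.0, 0.0, -1.0]]
force: [0.1, -0.7, -0.7]
opening: 0.0095
```

```bash
python3 - <<'E'
from h import *
d=eyes.get_image("wrist"); handle(d,80,300,60)
E
```

```text
80 311 326 [0.531  0.1815 0.0414]
140 307 334 [0.5369 0.1631 0.0428]
200 309 336 [0.5432 0.1434 0.0439]
260 312 337 [0.5502 0.1215 0.0429]
```

Call:
play_rows:
  claw: [-0.785,-0.785,-0.785]
  travel:
    - [0,0,0]
    - [0,0,0]
    - [0,0,0]
  spin: [0,0,0]

```text
t: 9.0
eef_pos: [0.5552, 0.097, 0.2072]
tcp_rot: [[0.963, 0.27, 0.0], [0.27, -0.963, 0.0], [0.0, -0.0, -1.0]]
force: [0.1, 0.5, -1.0]
opening: 0.0096
```

```bash
python3 - <<'E'
from h import *
d=eyes.get_image("wrist"); handle(d,80,300,60)
E
```

```text
80 311 326 [0.531  0.1817 0.0402]
140 307 334 [0.5369 0.1631 0.0432]
200 309 336 [0.5432 0.1433 0.0431]
260 311 337 [0.5502 0.1217 0.0433]
```

Call:
play_rows:
  claw: [-0.77,-0.77,-0.77]
  travel:
    - [0,0,0]
    - [0,0,0]
    - [0,0,0]
  spin: [0,0,0]

```text
t: 9.43
eef_pos: [0.5552, 0.0971, 0.2072]
tcp_rot: [[0.963, 0.27, 0.0], [0.27, -0.963, -0.0], [0.0, 0.0, -1.0]]
force: [-0.1, -0.7, -0.0]
opening: 0.01
```

```bash
python3 - <<'E'
from h import *
d=eyes.get_image("wrist"); handle(d,80,300,60)
E
```

```text
80 311 326 [0.531  0.1816 0.041 ]
140 307 334 [0.5369 0.1631 0.0433]
200 309 336 [0.5432 0.1434 0.0437]
260 312 337 [0.5501 0.1217 0.0435]
```

Call:
play_rows:
  claw: [-0.755,-0.755]
  travel:
    - [0,0,0]
    - [0,0,0]
  spin: [0,0]

```text
t: 9.72
eef_pos: [0.5552, 0.0971, 0.2072]
tcp_rot: [[0.963, 0.27, -0.0], [0.27, -0.963, -0.0], [-0.0, 0.0, -1.0]]
force: [0.2, -0.0, -0.3]
opening: 0.0109
```

```bash
python3 - <<'E'
from h import *
d=eyes.get_image("wrist"); handle(d,80,300,60)
E
```

```text
80 306 324 [0.5305 0.1799 0.0522]
140 303 333 [0.5362 0.1631 0.052 ]
200 307 335 [0.5425 0.1442 0.0494]
260 310 336 [0.5494 0.1227 0.0467]
```

Call:
play_rows:
  claw: [-0.745,-0.745]
  travel:
    - [0,0,0]
    - [0,0,0]
  spin: [0,0]

```text
t: 10.02
eef_pos: [0.5553, 0.097, 0.2073]
tcp_rot: [[0.963, 0.27, 0.0], [0.27, -0.963, -0.0], [0.0, 0.0, -1.0]]
force: [0.0, 0.3, 0.8]
opening: 0.0106
```

```bash
python3 - <<'E'
from h import *
d=eyes.get_image("wrist"); handle(d,80,300,60)
E
```

```text
80 309 321 [0.5292 0.1844 0.0156]
140 306 329 [0.5361 0.1625 0.0177]
200 310 331 [0.544  0.1391 0.0183]
260 312 333 [0.5523 0.1132 0.0182]
```

Call:
play_rows:
  claw: [-0.4,-0.4,-0.4,-0.6,-1,-1,-1]
  travel:
    - [0,0,0]
    - [0,0,0.5]
    - [0,0,0.5]
    - [0,0,0]
    - [0,0,0]
    - [0,0,0]
    - [0,0,0]
  spin: [0,0,0,0,0,0,0]

```text
t: 10.95
eef_pos: [0.5551, 0.097, 0.1818]
tcp_rot: [[0.963, 0.27, -0.0], [0.27, -0.963, -0.0], [-0.0, -0.0, -1.0]]
force: [0.3, -0.6, 0.7]
opening: 0.0094
```

Call:
play_rows:
  claw: [-1,-1,-1,-0.77,-0.757,-0.757,-0.757,-1]
  travel:
    - [0,0,-0.4]
    - [0,0,-0.4]
    - [0,0,0]
    - [0,0,0]
    - [0,0,0]
    - [0,0,0]
    - [0,0,0]
    - [0,0,0]
  spin: [0,0,0,0,0,0,0,0]

```text
t: 11.95
eef_pos: [0.5552, 0.097, 0.2021]
tcp_rot: [[0.963, 0.27, -0.0], [0.27, -0.963, -0.0], [-0.0, -0.0, -1.0]]
force: [0.5, -0.6, -0.3]
opening: 0.0095
```

```bash
python3 - <<'E'
from h import *
d=eyes.get_image("wrist"); handle(d,60,300,40)
E
```

```text
100 305 328 [0.532  0.1752 0.0374]
140 304 332 [0.5361 0.163  0.0386]
180 307 334 [0.5405 0.15   0.0382]
220 309 335 [0.5451 0.1364 0.0387]
260 311 336 [0.5497 0.1217 0.0387]
```

Call:
play_rows:
  claw: [-0.77,-0.755,-0.755,-0.9]
  travel:
    - [0,0,0]
    - [0,0,0]
    - [0,0,0]
    - [0,0,0]
  spin: [0,0,0,0]

```text
t: 12.5
eef_pos: [0.5552, 0.097, 0.2022]
tcp_rot: [[0.963, 0.27, 0.0], [0.27, -0.963, -0.0], [0.0, 0.0, -1.0]]
force: [-0.1, -0.2, -0.8]
opening: 0.0096
```

```bash
python3 - <<'E'
from h import *
d=eyes.get_image("wrist"); handle(d,60,300,40)
E
```

```text
60 307 322 [0.5286 0.1854 0.0463]
100 304 329 [0.5323 0.1746 0.0459]
140 304 333 [0.5362 0.1631 0.0459]
180 306 334 [0.5403 0.1508 0.045 ]
220 309 335 [0.5449 0.1374 0.0434]
260 311 336 [0.5495 0.1226 0.0416]
```

Call:
play_rows:
  claw: [-1,-1,-1,-0.77,-0.755,-0.755,-0.9,-1]
  travel:
    - [0,0,-0.5]
    - [0,0,-0.5]
    - [0,0,-0.2]
    - [0,0,0]
    - [0,0,0]
    - [0,0,0]
    - [0,0,0]
    - [0,0,0]
  spin: [0,0,0,0,0,0,0,0]

```text
t: 13.55
eef_pos: [0.5551, 0.097, 0.2319]
tcp_rot: [[0.963, 0.27, -0.0], [0.27, -0.963, -0.0], [-0.0, -0.0, -1.0]]
force: [1.2, 0.0, -0.1]
opening: 0.0096
```

```bash
python3 - <<'E'
from h import *
d=eyes.get_image("wrist"); handle(d,20,300,40)
E
```

```text
60 305 323 [0.5289 0.184  0.0841]
100 303 330 [0.5323 0.174  0.0833]
140 303 334 [0.5359 0.1631 0.0825]
180 305 335 [0.5399 0.1513 0.0799]
220 308 336 [0.5444 0.1382 0.0772]
260 310 337 [0.5489 0.1237 0.0745]
```

Call:
play_rows:
  claw: [-1,-1,-1,-0.77,-0.754,-0.754,-0.754,-0.9,-1]
  travel:
    - [0,0,-0.5]
    - [0,0,-0.5]
    - [0,0,-0.2]
    - [0,0,0]
    - [0,0,0]
    - [0,0,0]
    - [0,0,0]
    - [0,0,0]
    - [0,0,0]
  spin: [0,0,0,0,0,0,0,0,0]

```text
t: 14.72
eef_pos: [0.5552, 0.0971, 0.2621]
tcp_rot: [[0.963, 0.27, -0.0], [0.27, -0.963, -0.0], [-0.0, -0.0, -1.0]]
force: [0.2, 0.6, 0.7]
opening: 0.0096
```

```bash
python3 - <<'E'
from h import *
d=eyes.get_image("wrist"); handle(d,20,300,40)
d=eyes.get_image("side"); crop(d,240,370,225,385,5,"pics/s5.png"); 
E
```

```text
100 302 329 [0.5326 0.1724 0.1318]
140 299 336 [0.5357 0.1633 0.1291]
180 303 337 [0.5395 0.1529 0.1245]
220 306 337 [0.5433 0.1406 0.1185]
260 309 338 [0.5482 0.1262 0.1123]
```

View pics/s5.png

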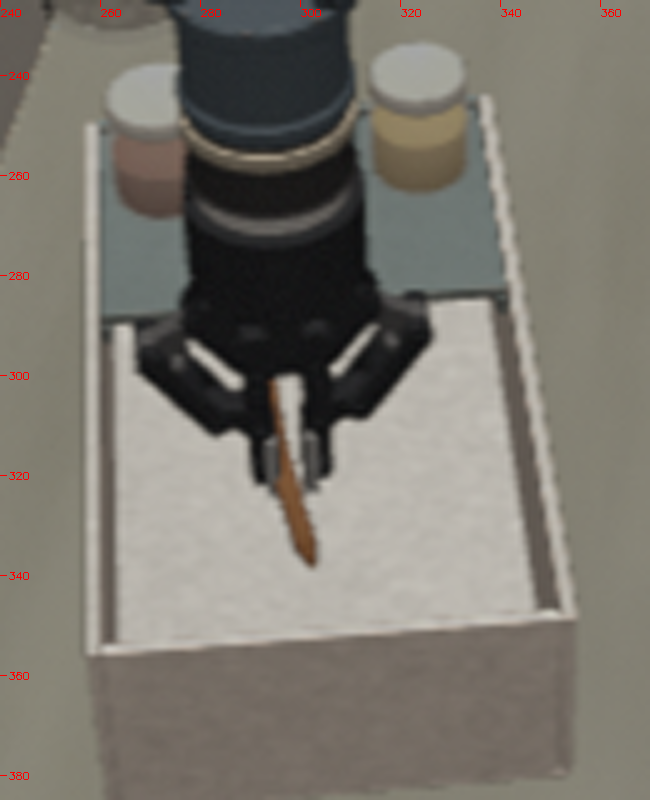

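Call:
play_rows:
  claw: [-1,-1,-1,-0.77,-0.754,-0.754,-0.754,-0.9,-1]
  travel:
    - [0,0,-0.5]
    - [0,0,-0.5]
    - [0,0,-0.3]
    - [0,0,0]
    - [0,0,0]
    - [0,0,0]
    - [0,0,0]
    - [0,0,0]
    - [0,0,0]
  spin: [0,0,0,0,0,0,0,0,0]

```text
t: 15.95
eef_pos: [0.5552, 0.097, 0.2946]
tcp_rot: [[0.963, 0.27, -0.0], [0.27, -0.963, 0.0], [-0.0, -0.0, -1.0]]
force: [0.3, -0.3, -0.2]
opening: 0.0095
```

```bash
python3 - <<'E'
from h import *
d=eyes.get_image("wrist"); handle(d,20,300,40)
E
```

```text
100 301 326 [0.5326 0.1712 0.1788]
140 299 334 [0.5354 0.1634 0.1755]
180 299 338 [0.5384 0.1543 0.1707]
220 304 338 [0.5425 0.1431 0.1628]
260 308 338 [0.5473 0.1288 0.1531]
```

Call:
play_rows:
  claw: [-1,-1,-1,-1,-1,-1]
  travel:
    - [0,0,0]
    - [0,-0.3,-0.22]
    - [0,-0.5,-0.33]
    - [0,-0.5,-0.33]
    - [0,-0.5,-0.33]
    - [0,0,0]
  spin: [0,0,0,0,0,0]
  newtons: 40

```text
t: 16.75
eef_pos: [0.5431, 0.1416, 0.3264]
tcp_rot: [[0.962, 0.272, 0.002], [0.272, -0.962, 0.0], [0.002, 0.0, -1.0]]
force: [-0.4, -0.3, -0.4]
opening: 0.0088
```

```bash
python3 - <<'E'
from h import *
print(r.get_state()['force'])
d=eyes.get_image("wrist"); handle(d,20,300,40);cv2.imwrite("pics/w6.png",d["image"][:,:,::-1])
d=eyes.get_image("side"); crop(d,240,370,225,385,5,"pics/s6.png"); 
d=eyes.get_image("scene"); crop(d,150,370,70,280,3,"pics/c6.png"); 
E
```

```text
[-0.41644493 -0.30273051 -0.36572988]
100 301 327 [0.5208 0.2158 0.2107]
140 298 335 [0.5235 0.208  0.2072]
180 299 338 [0.5265 0.1989 0.2024]
220 304 338 [0.5306 0.1877 0.1942]
260 308 338 [0.5354 0.1736 0.1852]
```

View pics/s6.png

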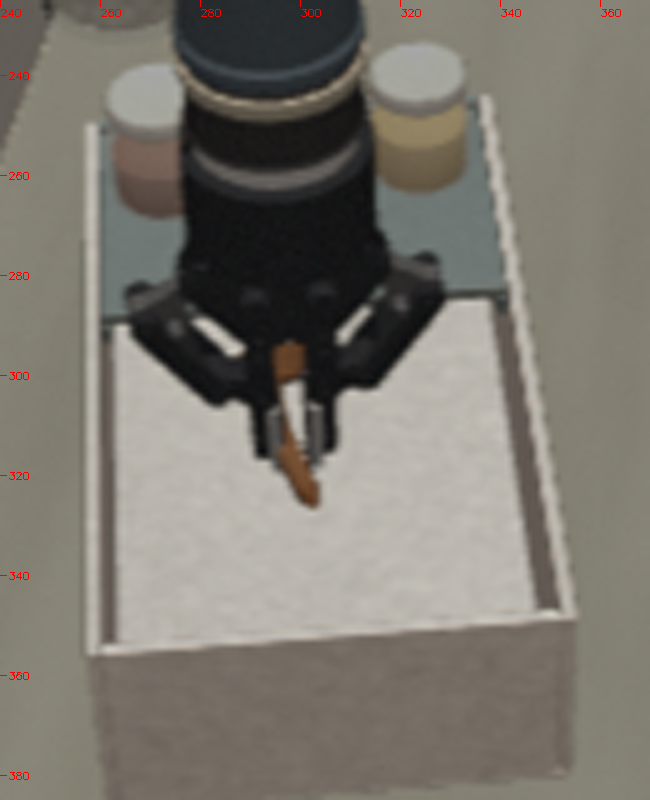

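View pics/c6.png

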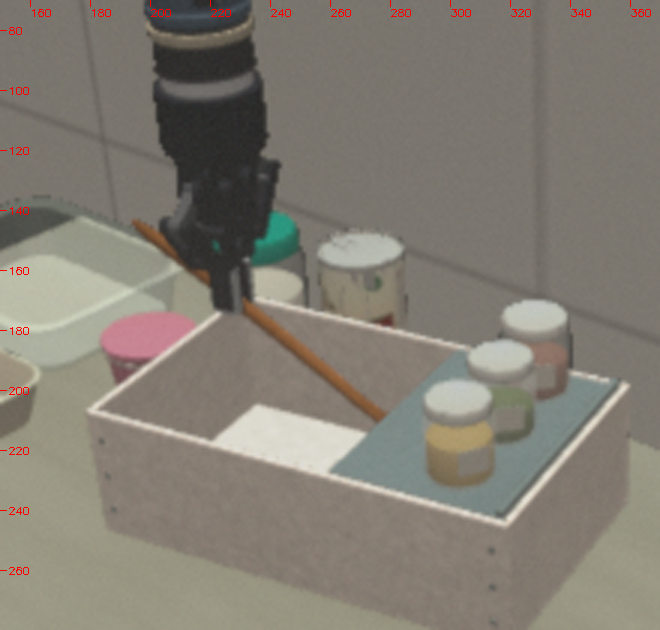

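Call:
play_rows:
  claw: [-1,-1,-1,-1,-1,-1,-1,-1,-1]
  travel:
    - [0,-0.3,-0.19]
    - [0,-0.5,-0.32]
    - [0,-0.5,-0.32]
    - [0,-0.5,-0.32]
    - [0,-0.5,-0.32]
    - [0,-0.5,-0.32]
    - [0,-0.5,-0.32]
    - [0,-0.3,-0.2]
    - [0,0,0]
  spin: [0,0,0,0,0,0,0,0,0]

```text
t: 18.02
eef_pos: [0.5187, 0.2276, 0.3833]
tcp_rot: [[0.963, 0.271, 0.001], [0.271, -0.963, 0.0], [0.001, 0.0, -1.0]]
force: [0.3, -0.4, -0.8]
opening: 0.0085
```

```bash
python3 - <<'E'
from h import *
print(r.get_state()['force'])
d=eyes.get_image("scene"); crop(d,150,370,70,280,3,"pics/c7.png"); 
E
```

```text
[ 0.26240756 -0.39482648 -0.75206899]
```

View pics/c7.png

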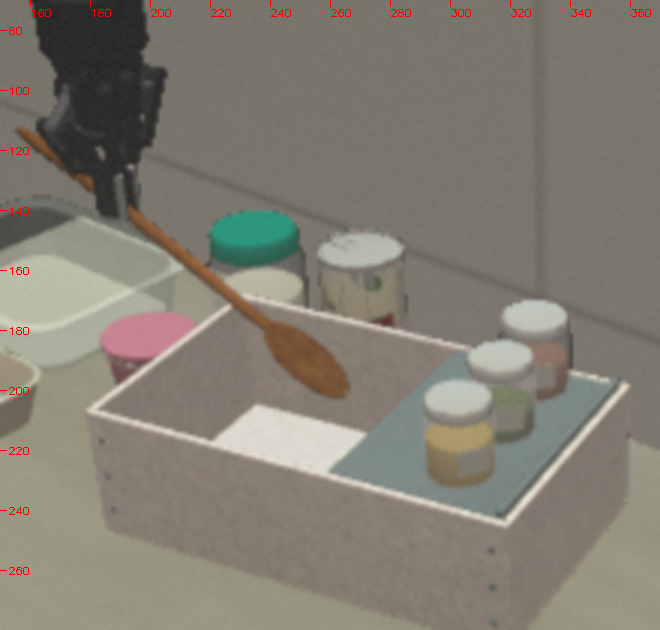

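Call:
play_rows:
  claw: [-1,-1,-1,-1,-1,-1,-1,-1,-1,-1,-1]
  travel:
    - [0,0,-0.25]
    - [0,0,-0.5]
    - [0,0,-0.5]
    - [0,0,-0.5]
    - [0,0,-0.6]
    - [0,0,-0.6]
    - [0,0,-0.6]
    - [0,0,-0.6]
    - [0,0,-0.4]
    - [0,0,-0.25]
    - [0,0,0]
  spin: [0,0,0,0,0,0,0,0,0,0,0]

```text
t: 19.45
eef_pos: [0.5189, 0.2271, 0.5031]
tcp_rot: [[0.963, 0.27, 0.001], [0.27, -0.963, 0.0], [0.001, -0.0, -1.0]]
force: [-0.6, -0.3, 0.3]
opening: 0.0089
```

```bash
python3 - <<'E'
from h import *
s=r.get_state();print(s['force'],s['qvel'].round(2),s['eef_pos'])
d=eyes.get_image("scene"); cv2.imwrite("pics/c8.png",d["image"][:,:,::-1])
im=d["image"].astype(int); m=(im[...,0]-im[...,2]>40)&(im[...,0]>60)&(im[...,0]-im[...,1]>20)
n,l,st,c=cv2.connectedComponentsWithStats(m.astype(np.uint8))
for i in range(1,n):
    if st[i,4]>40:
        v,u=np.where(l==i); z=[dep(d,a,b) for a,b in zip(u[::5],v[::5])]; z=np.array(z); print(st[i],z.min(0).round(3),z.max(0).round(3), np.percentile(z[:,2],[2,50]))
d=eyes.get_image("side"); cv2.imwrite("pics/s8.png",d["image"][:,:,::-1])
d=eyes.get_image("wrist"); handle(d,20,300,60)
E
```

```text
[-0.63078217 -0.32483255  0.32363071] [-0.04  0.06 -1.47 -0.57  0.03  0.03] [0.51887471 0.22705183 0.50313686]
[146  58  26  22 105] [0.497 0.248 0.242] [0.779 0.728 0.387] [0.28735636 0.37183664]
[185  86  77  67 638] [0.523 0.054 0.223] [0.58  0.219 0.339] [0.22484495 0.25339934]
[184 174  31  16 345] [0.552 0.279 0.053] [0.629 0.346 0.058] [0.05368264 0.05582718]
[ 45 177  38  27 610] [0.317 0.415 0.041] [0.408 0.622 0.11 ] [0.04736062 0.05347037]
[105 203  40   6 152] [0.355 0.354 0.034] [0.445 0.367 0.078] [0.03456798 0.05972432]
[432 304  33  29 537] [ 0.519 -0.455  0.03 ] [ 0.558 -0.389  0.057] [0.03262312 0.0454733 ]
[617 342  23  32 380] [ 0.655 -0.726  0.006] [ 0.721 -0.685  0.012] [0.00609982 0.00987833]
[400 351  24  20 222] [ 0.394 -0.447  0.035] [ 0.43  -0.407  0.053] [0.03524455 0.04141756]
80 320 325 [0.4887 0.3523 0.0216]
140 298 335 [0.499  0.2934 0.3827]
200 301 339 [0.504  0.279  0.3744]
260 308 339 [0.5108 0.2588 0.3606]
```

View pics/c8.png

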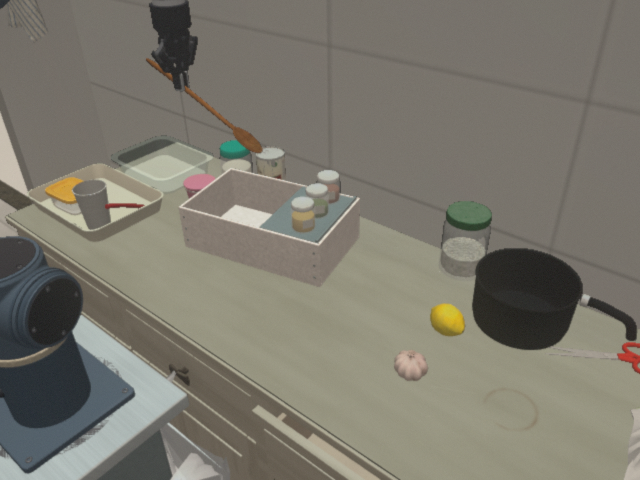

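View pics/s8.png

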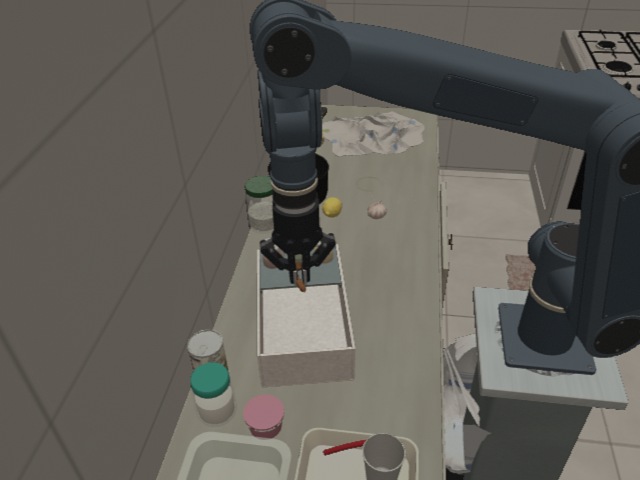

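Call:
play_rows:
  claw: [-1,-1,-1,-1]
  travel:
    - [0,0,0]
    - [0,0,0]
    - [0,0,0]
    - [0,0,0]
  spin: [0,0,0,0]

```text
t: 20.1
eef_pos: [0.5187, 0.227, 0.5027]
tcp_rot: [[0.963, 0.27, -0.0], [0.27, -0.963, -0.0], [-0.0, 0.0, -1.0]]
force: [0.6, 0.2, -0.0]
opening: 0.0088
```

```bash
python3 - <<'E'
from h import *
s=r.get_state();print(s['t'],s['force'],s['qvel'].round(2),s['opening'])
d=eyes.get_image("wrist"); handle(d,140,300,60)
print(r.hand_in())
E
```

```text
20.1 [ 0.59567307  0.22676724 -0.04775578] [-0.05 -0.08  0.01  0.01  0.01 -0.08] 0.00882470882045344
140 298 335 [0.499  0.2934 0.3832]
200 301 339 [0.5041 0.279  0.3748]
260 308 339 [0.5109 0.2589 0.3613]
the job is handed in; nothing more can be done
None
```

The spoon is out of the box and held steady in the gripper, and I handed the job in at about 20 s of the 45 s allowed.

**How it went:** I gripped the handle about 90 mm from its end and lifted it in steps. At each step I eased the grip so that the bowl end swung down towards the box floor, until the spoon was tilted about 32°. I then gripped it at 40 N, drew it out slantwise handle first, clear of the shelf edge, and lifted it straight up.

**One slip:** while I was finding how far to ease the grip, I eased it too much once. The spoon dropped about 25 mm back onto the box floor. It ended up where it had started, and I gripped it again.

**Last checks:**
- **Height:** the lowest part of the bowl measured about 0.22 m, so it is roughly 11 cm above the rim (5 cm was asked).
- **Steadiness:** the spoon had not moved in the grip between the last two looks, and the arm was still.
- **Forces:** the wrist force readings I took stayed within about 1.5 N throughout.
- **Surroundings:** in the last scene picture the three jars, the lemon and the garlic were where they began. None of my checks failed or disagreed.

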